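# Lock the sanding block into its spring-gated jig

### The arm

A 6-joint arm with a two-finger parallel gripper is mounted at the origin on a cart in front of the work surface, level with it; the furniture and walls round the work are solid. World frame = base frame: x ahead of the robot, y to its left, z up, the work surface at z = 0. Lengths are in m, angles in rad, forces in N, time in s.
With the tool pointing down it reaches from about 0.35 to 0.85 m from the base axis. Payload 8.1 kg.
Tool frame: the origin (TCP) lies on the centre line of the jaws, within the pads' length; the fingertips stand 25 mm ahead of it and the grasp point (between the pads) lies 6 mm ahead of it (manip.tips_ahead is the distance from the TCP to the fingertips, in m); z points along the fingers, y is the direction in which the jaws open and shut (so a half turn about z gives the same grasp; the last joint's range is limited). The gripper opens to 85 mm and grips with 20 to 120 N. Pads are 22 mm wide; open, the fingers measure 114 mm over their backs; the gripper's body (76 mm by 85 mm) begins 54 mm behind the grasp point. The pads swing forward as they close: fully open they stand 13 mm farther back than shut.
Start: joints at [1.199, 0.13, 1.488, -0, 1.523, -0.085], TCP at [0.17, 0.576, 0.256] pointing down, gripper open.
Joint ranges: [-2.96, 2.96], [-0.89, 2.26], [0.02, 2.5], [-1.34, 4.48], [0, 2.73], [-2.66, 2.66]. Speed limits (rad/s): [2.39, 2.39, 2.79, 3.14, 3.14, 3.14].

### API

Orientations are given as [roll, pitch, yaw] about the fixed x, y, z axes, in that order (R = Rz(yaw) Ry(pitch) Rx(roll)).
In Python, from bench import get_obs, read_camera, manip gives the robot as it stands.
- The arm moves only by the shell command python3 -m handwheel 'ROWS'. ROWS is JSON, a list of rows, each an object of numbers: "tx", "ty", "tz": the shift along the tool's x, y, z in cm; "wx", "wy", "wz": the turn, a rotation vector about the tool's x, y, z in rad; "gripper": the finger opening in cm, from 0 to 8.54. A call has exactly 10 rows; each row is the pose to reach, as a shift and turn from the pose commanded when the call began, along the tool's axes at that moment; what a row does not reach only later rows make up. A row lasts 1/8 s, in which the tool goes at most 62.5 mm and 10.7 degrees, less where a joint would pass 70% of its speed; a pose out of reach is approached as far as the arm can. A call with a gripper value outside its range is refused whole. The fingers move at their own pace and stop on an object; the grip force is fixed at half the most. Time passes only in rows, so rows that repeat a pose let the fingers close, or fill a call up. It gives the time, the measured TCP pose, the force and the opening at its end, in the units of the state.
- get_obs(): the state, without advancing time (a new reading comes with each control period).
- read_camera(name): name is "side" or "top"; returns a dict with "pixels" (420x560x3 uint8, blue, green, red), "z_map" (420x560 float32, m along the optical axis (not along the pixel's ray), 0 where there is no reading), "fx", "fy", "cx", "cy" (pixels), "dist_coeffs" ([k1, k2, p1, p2, k3] as OpenCV has them; the pictures are not rectified), "R" (3x3) and "t" (3): a world point X has camera coordinates R X + t. Camera axes: x right, y down, z forward; pixel columns grow to the right and rows downward; lengths in m; the calibration is good to about 2 mm. A picture is of the moment at which its call begins.
- manip.sign_off(): hands the job in, once; it reports no verdict.
The state is a dict: "t": time; "joint_positions": joint angles; "qd": joint speeds; "tau": joint torques, N m; "eef_pos": TCP position; "eef_rot": TCP orientation; "contact_force": force on the tool from outside, world axes, zero at the start; "ft_torque": the same for the moment, N m; "finger_gap": opening from 0.0 (shut) to 1.0 (fully open).
Only numpy, scipy, OpenCV 4.12 (cv2) and the standard library are available. Lean on these libraries where they do the work, as an engineer would, in place of code of your own. Each camera call takes 0.05 s, during which the arm holds its last target. There are 200 camera calls.

### The job

Push the sanding block along the plywood jig until it sits fully home against the end stop, then push the sprung steel gate over its dead centre so that it snaps down behind the block and locks it in. Push gently throughout: never more than about 20 N on the block or on the gate. Let go of everything and leave the things lying around where they are.

Things in the scene. Friction and masses are not known exactly. Their poses are not given: they have to be found in the camera images.
- jig: Re-papering jig for sanding blocks, screwed to the bench, does not move: a plywood plate 10 mm thick with a low channel along its own x. Origin on the bench top; the plate spans x -135..85 mm, y -65..85 mm. Two pale wooden side walls (inner faces y = +34 and -43 mm) span x -45..60 mm and stand to z = 26 mm. The channel is open at the -x end.
- channel (a point): Middle of the channel, x = -18 mm, y = 0, z = 26 mm in the jig's frame, axes as the jig. Beside it, in the -y wall, a bowed steel leaf spring squeezes the block sideways, so the block drags: sliding it takes a steady 3 to 7 N, which varies, well before it reaches the stop; a finger that also bears down on it makes it drag more or stick.
- stop_face (a point): Centre of the end stop's face, at x = +60 mm, y = 0, z = 24 mm in the jig's frame, axes as the jig. The stop is a rigid pale wooden rail, 92 mm wide, up to z = 36 mm; its face looks to the jig's -x.
- block_centre (a point): Centre of the loose cork sanding block, 110 long, 65 wide, 29 mm high, 0.08 to 0.17 kg. It lies in the channel on the plate (top at z = 39 mm), long side along it, 25 to 50 mm short of the stop. Its own y runs along its length towards the jig's -x end. Home: centre 55 mm from the stop face. Push the middle of its rear end face (at the jig's -x end).
- gate_pivot (a point): Pivot of the gate, at x = -57.5, y = +55, z = 30 mm in the jig's frame, axes as the jig; the pivot axis runs along x. The gate is a flat steel bar, 10 mm thick along x and 12 mm high, swinging in the jig's y-z plane. Shut, it lies level across the channel, 2.5 mm behind the rear end of a block that is home; if the block is not home the bar lands on it and does not shut.
- gate_grip (a point): Centre of the black round grip (a roller 18 mm across, 22 mm long along the jig's x) on the gate's free end, 110 mm from the pivot. At the start the gate is thrown back 35 degrees beyond upright, away from the channel: grip at y = +118, z = 120 mm in the jig's frame. Upright the grip's centre is at z = 140 mm; shut it is at y = -55, z = 30 mm.
- gate (a joint): Gate angle: 0 thrown back (its stop), 0.61 upright, 0.79 dead centre, 2.18 shut (its stop). A spring throws it back to 0 below dead centre and, beyond it, by itself on to 2.18 within a second or so. Along the grip's arc it needs 8 to 11 N, none at dead centre, nearer the pivot more; 0.1 m/s adds 3 N. A finger pushed level sticks to the rising grip and needs over 20 N: follow the arc.
- tape_measure: Tape measure lying flat beyond the end stop, 62 x 81 x 33 mm, loose; leave it alone.
- jam_jar: Glass jam jar with a lid, 64 mm across, 97 mm high, loose, upright on the bench at the jig's +y side; leave it alone.
- screwdriver: Flat screwdriver 210 mm long, 25 mm high, loose on the bench to the right of the jig (world -y); leave it alone.
- sanding_block: The same sanding block; this origin is the centre of its underside.
There are look-alikes about, which are no part of the job. What is shaped like the sanding_block but pink or yellow is not meant.

How it is judged:
By the outcome, as a careful person would: the job done as asked, in the order asked, and still so for the second after the job is handed in, with the robot touching nothing.
It also fails if it takes over 72 s, if anything falls off the work surface, if the arm or the gripper's body presses on something with over 40 N, if the wrist force passes 120 N, or if a joint passes its speed limit or range.

## Working session

There is one attempt and no reset: what is moved stays moved. The work goes in short steps, Python scripts to look and compute and a shell command to move; the robot and the scene stay as the last step left them, time stands still between calls to the robot, and variables do not carry over. Pictures are saved under pics/ and viewed, about 8 in all and at most 12, crops included, and the job is handed in when it is done.

```bash
ls; mkdir -p pics; python3 - <<'E'
from bench import get_obs, read_camera, manip
import cv2,numpy as np
print(get_obs())
for n in("top","side"):
    c=read_camera(n); cv2.imwrite(f"pics/{n}0.png",c["pixels"]); np.savez(f"{n}0.npz",**c)
    print(n,[c[k] for k in("fx","fy","cx","cy","dist_coeffs")],c["R"],c["t"])
E
```

```text
pics
{'t': 0.0, 'joint_positions': array([ 1.19857866e+00,  1.31181362e-01,  1.48931427e+00,  1.60333792e-05,
        1.52298331e+00, -8.54073689e-02]), 'qd': array([ 6.96291151e-05,  3.14326774e-04, -1.09886649e-03,  2.50321867e-04,
       -8.32681766e-04,  1.76277833e-04]), 'tau': array([-1.41941997e-03, -5.69377041e+01, -5.00543904e+01, -3.05128915e-04,
        1.48288527e-02,  8.10839396e-06]), 'eef_pos': array([0.16952676, 0.57501734, 0.25521311]), 'eef_rot': array([-3.13971461e+00, -1.76862321e-04,  2.85478141e+00]), 'contact_force': array([ 0.14884804,  0.67547322, -0.07984888]), 'ft_torque': array([-0.00989231,  0.0288343 , -0.01825731]), 'finger_gap': 1.0023660414680469}
top [413.0128040269822, 413.0128040269822, 285.83652788781535, 206.74693629030398, array([-0.07541915,  0.        ,  0.        ,  0.        ,  0.        ])] [[ 0.18702366 -0.98233787  0.00586982]
 [-0.95979417 -0.18399837 -0.21198998]
 [ 0.20932582  0.03401332 -0.97725421]] [-0.28306934  0.51649958  0.86697704]
side [390.37508920016546, 390.37508920016546, 282.12557785439384, 212.78737978148615, array([-0.07497838,  0.        ,  0.        ,  0.        ,  0.        ])] [[-0.83338719 -0.55267913  0.00340204]
 [-0.36579578  0.54694975 -0.7530202 ]
 [ 0.41431781 -0.62880183 -0.65798861]] [0.35712864 0.38322085 0.64739667]
```

View pics/top0.png

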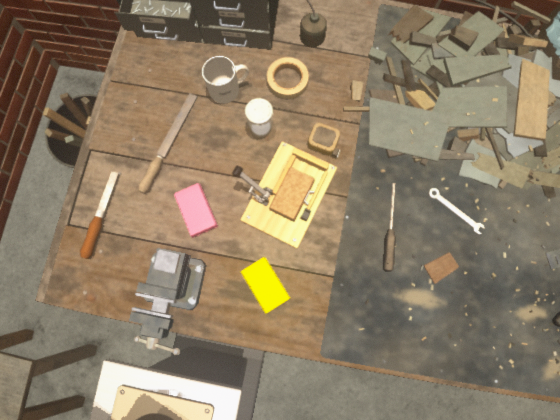

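View pics/side0.png

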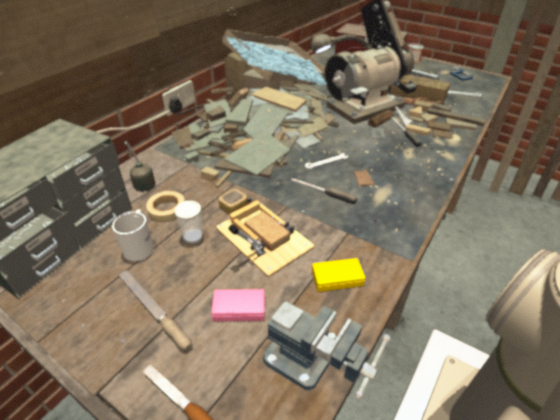

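Top view: jig plate with corners about (285,143), (336,170), (298,245), (242,220); brown block at (292,190), gate grip at (239,172), jar (260,112), tape (324,137). The side view shows the same jig at (265,235). Next: enlarged crops with jig-frame measurement.

```bash
cat > h.py <<'E'
import numpy as np,cv2
def K(c): return np.array([[c["fx"],0,c["cx"]],[0,c["fy"],c["cy"]],[0,0,1.]])
def ray(c,uv):
    p=cv2.undistortPoints(np.array(uv,float).reshape(-1,1,2),K(c),np.array(c["dist_coeffs"]))[:,0]
    d=np.c_[p,np.ones(len(p))]@c["R"]; return -c["R"].T@c["t"],d   # origin, dirs (rows)
def plane(c,uv,z):
    o,d=ray(c,uv); return o+d*((z-o[2])/d[:,2])[:,None]
def depth(c,uv):
    o,d=ray(c,uv); uv=np.round(np.array(uv)).astype(int).reshape(-1,2)
    return o+d*c["z_map"][uv[:,1],uv[:,0]][:,None]
def tri(c1,u1,c2,u2):
    o1,d1=ray(c1,u1);o2,d2=ray(c2,u2);A=np.c_[d1[0],-d2[0]];s=np.linalg.lstsq(A,o2-o1,rcond=None)[0]
    a=o1+d1[0]*s[0];b=o2+d2[0]*s[1];return (a+b)/2,np.linalg.norm(a-b)
def proj(c,X):
    return cv2.projectPoints(np.array(X,float).reshape(-1,3),cv2.Rodrigues(c["R"])[0],c["t"],K(c),np.array(c["dist_coeffs"]))[0][:,0]
E
python3 - <<'E'
import cv2,numpy as np
from h import *
t=np.load("top0.npz");s=np.load("side0.npz")
a=t["pixels"][130:255,225:345];b=s["pixels"][185:285,205:325]
A=cv2.resize(a,None,fx=4.8,fy=4.8,interpolation=cv2.INTER_CUBIC);cv2.imwrite("pics/topc.png",A)
B=cv2.resize(b,None,fx=5,fy=5,interpolation=cv2.INTER_CUBIC);cv2.imwrite("pics/sidec.png",B)
print(np.round(depth(t,[[285,143],[336,170],[298,244],[243,220],[292,190],[265,225],[239,172],[324,137]]),3))
# plate by hue
for c,n in((t,"top"),(s,"side")):
    h=cv2.cvtColor(c["pixels"],cv2.COLOR_BGR2HSV)
    print(n,h[225,265] if n=="top" else h[250,250])
E
```

```text
[[ 0.726 -0.148  0.011]
 [ 0.685 -0.282  0.001]
 [ 0.489 -0.223  0.012]
 [ 0.52  -0.087  0.01 ]
 [ 0.606 -0.187  0.036]
 [ 0.519 -0.14   0.008]
 [ 0.601 -0.073  0.125]
 [ 0.749 -0.238  0.036]]
top [ 26  99 252]
side [ 26  94 245]
```

View pics/topc.png

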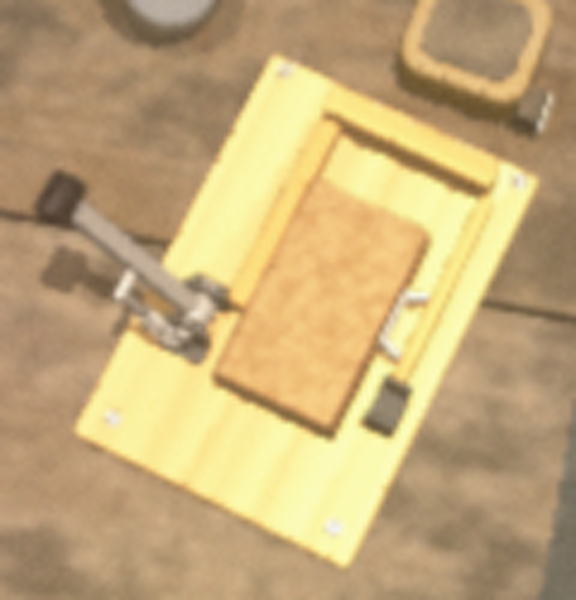

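View pics/sidec.png

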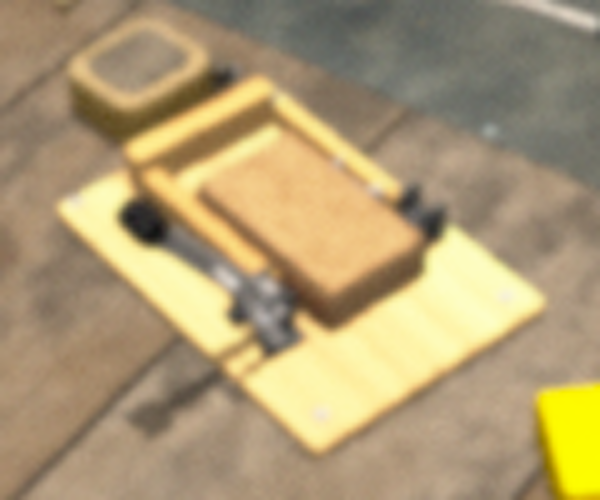

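Top crop: plate corners (276,55), (540,180), (347,568), (76,432), block top corners (322,178), (430,235), (334,428), (215,373), grip (60,197). Side crop: corners (58,208), (547,300), (320,455), grip (143,220), block top corners (200,190), (280,137), (424,240), (335,305).

```bash
cat >> h.py <<'E'
def fit2(a,b): # rigid 2D a->b : angle, trans, residual
    a=np.array(a,float);b=np.array(b,float);A=a-a.mean(0);B=b-b.mean(0)
    th=np.arctan2((A[:,0]*B[:,1]-A[:,1]*B[:,0]).sum(),(A*B).sum())
    R=np.array([[np.cos(th),-np.sin(th)],[np.sin(th),np.cos(th)]]);p=b.mean(0)-R@a.mean(0)
    return th,p,(a@R.T+p-b)
E
python3 - <<'E'
from h import *
t=np.load("top0.npz");s=np.load("side0.npz")
T=lambda p:(np.array(p)+.5)/4.8-.5+[225,130]
S=lambda p:(np.array(p)+.5)/5-.5+[205,185]
tc=T([[276,55],[540,180],[347,568],[76,432]]);sc=S([[58,208],[547,300],[320,455]])
pl=np.array([[85,85],[85,-65],[-135,-65],[-135,85]])/1e3
r=[fit2(pl,plane(t,tc,.01)[:,:2]),fit2(pl[[0,2,3]],plane(s,sc,.01)[:,:2])]
for x in r: print("jig",x[0],x[1],np.round(x[2]*1e3,1).tolist())
for i,j in((0,0),(2,1),(3,2)): print("tri corner",tri(t,tc[i],s,sc[j]))
bt=T([[322,178],[430,235],[334,428],[215,373]]);bs=S([[200,190],[280,137],[424,240],[335,305]])
bl=np.array([[55,32.5],[55,-32.5],[-55,-32.5],[-55,32.5]])/1e3
for c,u in((t,bt),(s,bs)):
    x=fit2(bl,plane(c,u,.039)[:,:2]);print("block",x[0],x[1],np.round(x[2]*1e3,1).tolist())
for i in range(4): print("tri blk",tri(t,bt[i],s,bs[i]))
print("grip",tri(t,T([60,197]),s,S([143,220])))
th=(r[0][0]+r[1][0])/2;p=(r[0][1]+r[1][1])/2
R=np.array([[np.cos(th),-np.sin(th)],[np.sin(th),np.cos(th)]])
print(th,p,"grip exp",R@[-.0575,.118]+p)
for c,m in((t,"t"),(s,"s")):
  pass
E
```

```text
jig -0.2758749900818679 [ 0.62610586 -0.19797161] [[1.4, 0.6], [0.7, -1.3], [-1.3, -1.1], [-0.8, 1.7]]
jig -0.269256568465145 [ 0.62433049 -0.19416361] [[1.6, 0.9], [-2.1, -0.2], [0.5, -0.7]]
tri corner (array([ 0.73145066, -0.13958726,  0.00493028]), np.float64(0.0002370600501325261))
tri corner (array([ 0.48005559, -0.22270535,  0.00766411]), np.float64(7.352122525920523e-05))
tri corner (array([ 0.52071709, -0.08041987,  0.00254521]), np.float64(0.0014804415713601644))
block -0.2835340973441511 [ 0.59966173 -0.18921252] [[1.1, 2.7], [1.3, -3.3], [-2.6, -0.7], [0.2, 1.4]]
block -0.22752386951418183 [ 0.59569656 -0.17964892] [[3.8, 4.2], [-1.1, -3.0], [-3.1, -1.6], [0.3, 0.4]]
tri blk (array([ 0.66386716, -0.17593897,  0.02512691]), np.float64(0.0021369537217466083))
tri blk (array([ 0.64814923, -0.23165405,  0.02750695]), np.float64(0.005531940072390103))
tri blk (array([ 0.54194566, -0.20417075,  0.03124298]), np.float64(0.0003400593595114293))
tri blk (array([ 0.55648855, -0.1438188 ,  0.02864098]), np.float64(0.0030077877322544585))
grip (array([ 0.60380194, -0.06748994,  0.12036997]), np.float64(0.0007101344973978144))
-0.27256577927350645 [ 0.62521817 -0.19606761] grip exp [ 0.60160688 -0.06694458]
```

```bash
cat >> h.py <<'E'
from scipy.spatial.transform import Rotation as Ro
TH=-.2725; P=np.array([.6252,-.1961,0]); RJ=Ro.from_euler("z",TH)
def jig(p): return RJ.inv().apply(np.array(p)-P)
def goal(x,y,z,tilt=0): # jig coords (mm) of TCP; tilt rad: tool leans so that body is towards +y
    R=RJ*Ro.from_euler("x",-tilt)*Ro.from_euler("z",np.pi)*Ro.from_euler("x",np.pi)
    return P+RJ.apply(np.array([x,y,z])/1e3),R
def rel(o,g):
    R0=Ro.from_euler("xyz",o["eef_rot"]); return np.r_[R0.inv().apply(g[0]-o["eef_pos"])*100,(R0.inv()*g[1]).as_rotvec()]
def state(o):
    print("t",round(o["t"],2),"jig mm",np.round(jig(o["eef_pos"])*1e3,1),"rot",np.round((goal(0,0,0)[1].inv()*Ro.from_euler("xyz",o["eef_rot"])).as_rotvec(),3),"F jig",np.round(RJ.inv().apply(o["contact_force"]),1),"gap",round(o["finger_gap"],2))
E
python3 - <<'E'
from h import *
from bench import get_obs,manip
o=get_obs();state(o);print(manip.tips_ahead)
print(np.round(rel(o,goal(-125,1,140)),3))
t=np.load("top0.npz");print("jar",jig(depth(t,[[260,108]])[0]))
E
```

```text
t 0.1 jig mm [-646.4  620.1  255.3] rot [0.002 0.    0.014] F jig [0.7 0.5 0.4] gap 1.0
0.025
[-5.3019e+01 -6.1136e+01  1.1630e+01 -2.0000e-03 -0.0000e+00 -1.4000e-02]
jar [0.10466868 0.14745442 0.09582652]
```

```bash
python3 -m handwheel '[{"tx":-53,"ty":-61,"tz":0,"wz":-0.014,"gripper":0},{"tx":-53,"ty":-61,"tz":0,"wz":-0.014,"gripper":0},{"tx":-53,"ty":-61,"tz":0,"wz":-0.014,"gripper":0},{"tx":-53,"ty":-61,"tz":0,"wz":-0.014,"gripper":0},{"tx":-53,"ty":-61,"tz":0,"wz":-0.014,"gripper":0},{"tx":-53,"ty":-61,"tz":0,"wz":-0.014,"gripper":0},{"tx":-53,"ty":-61,"tz":0,"wz":-0.014,"gripper":0},{"tx":-53,"ty":-61,"tz":0,"wz":-0.014,"gripper":0},{"tx":-53,"ty":-61,"tz":0,"wz":-0.014,"gripper":0},{"tx":-53,"ty":-61,"tz":0,"wz":-0.014,"gripper":0}]'; python3 -c "
from h import *
from bench import get_obs
o=get_obs();state(o);print(np.round(rel(o,goal(-125,1,140)),3))"
```

```text
t 0.1 jig mm [-646.4  620.1  255.3] rot [0.002 0.    0.014] F jig [0.7 0.5 0.4] gap 1.0
[-5.3019e+01 -6.1136e+01  1.1630e+01 -2.0000e-03 -0.0000e+00 -1.4000e-02]$[0]: bad value
```

```bash
python3 -m handwheel '[{"tx":-26,"ty":-30,"tz":0,"wz":-0.014,"gripper":0},{"tx":-26,"ty":-30,"tz":0,"wz":-0.014,"gripper":0},{"tx":-26,"ty":-30,"tz":0,"wz":-0.014,"gripper":0},{"tx":-26,"ty":-30,"tz":0,"wz":-0.014,"gripper":0},{"tx":-26,"ty":-30,"tz":0,"wz":-0.014,"gripper":0},{"tx":-26,"ty":-30,"tz":0,"wz":-0.014,"gripper":0},{"tx":-26,"ty":-30,"tz":0,"wz":-0.014,"gripper":0},{"tx":-26,"ty":-30,"tz":0,"wz":-0.014,"gripper":0},{"tx":-26,"ty":-30,"tz":0,"wz":-0.014,"gripper":0},{"tx":-26,"ty":-30,"tz":0,"wz":-0.014,"gripper":0}]'; python3 -c "
from h import *
from bench import get_obs
o=get_obs();state(o);print(np.round(rel(o,goal(-125,1,140)),3))"
```

```text
t 0.1 jig mm [-646.4  620.1  255.3] rot [0.002 0.    0.014] F jig [0.7 0.5 0.4] gap 1.0
[-5.3019e+01 -6.1136e+01  1.1630e+01 -2.0000e-03 -0.0000e+00 -1.4000e-02]$[0]: bad value
```

```bash
python3 -m handwheel '[{"tx":-53,"ty":-61,"tz":0,"wx":0,"wy":0,"wz":-0.014,"gripper":0},{"tx":-53,"ty":-61,"tz":0,"wx":0,"wy":0,"wz":-0.014,"gripper":0},{"tx":-53,"ty":-61,"tz":0,"wx":0,"wy":0,"wz":-0.014,"gripper":0},{"tx":-53,"ty":-61,"tz":0,"wx":0,"wy":0,"wz":-0.014,"gripper":0},{"tx":-53,"ty":-61,"tz":0,"wx":0,"wy":0,"wz":-0.014,"gripper":0},{"tx":-53,"ty":-61,"tz":0,"wx":0,"wy":0,"wz":-0.014,"gripper":0},{"tx":-53,"ty":-61,"tz":0,"wx":0,"wy":0,"wz":-0.014,"gripper":0},{"tx":-53,"ty":-61,"tz":0,"wx":0,"wy":0,"wz":-0.014,"gripper":0},{"tx":-53,"ty":-61,"tz":0,"wx":0,"wy":0,"wz":-0.014,"gripper":0},{"tx":-53,"ty":-61,"tz":0,"wx":0,"wy":0,"wz":-0.014,"gripper":0}]'; python3 -c "
from h import *
from bench import get_obs
o=get_obs();state(o);print(np.round(rel(o,goal(-125,1,140)),3))"
```

```text
t: 1.35
eef_pos: [0.4298, 0.0049, 0.2562]
eef_rot: [3.141, 0.0, 2.869]
contact_force: [0.7, 0.7, 0.3]
finger_gap: -0.0
t 1.35 jig mm [-242.3  141.   256.2] rot [-0.    -0.     0.001] F jig [0.4 0.8 0.3] gap -0.0
[-1.1738e+01 -1.3999e+01  1.1626e+01  0.0000e+00  0.0000e+00 -1.0000e-03]
```

```bash
python3 -m handwheel '[{"tx":-6,"ty":-7,"tz":0,"wx":0,"wy":0,"wz":0,"gripper":0},{"tx":-11.7,"ty":-14,"tz":0,"wx":0,"wy":0,"wz":0,"gripper":0},{"tx":-11.7,"ty":-14,"tz":2,"wx":0,"wy":0,"wz":0,"gripper":0},{"tx":-11.7,"ty":-14,"tz":6,"wx":0,"wy":0,"wz":0,"gripper":0},{"tx":-11.7,"ty":-14,"tz":10,"wx":0,"wy":0,"wz":0,"gripper":0},{"tx":-11.7,"ty":-14,"tz":14,"wx":0,"wy":0,"wz":0,"gripper":0},{"tx":-11.7,"ty":-14,"tz":17,"wx":0,"wy":0,"wz":0,"gripper":0},{"tx":-11.7,"ty":-14,"tz":19,"wx":0,"wy":0,"wz":0,"gripper":0},{"tx":-11.7,"ty":-14,"tz":20.5,"wx":0,"wy":0,"wz":0,"gripper":0},{"tx":-11.7,"ty":-14,"tz":21.2,"wx":0,"wy":0,"wz":0,"gripper":0}]'; python3 - <<'E'
from h import *
from bench import get_obs,read_camera
o=get_obs();state(o)
a=read_camera("top");b=read_camera("side")
A=cv2.resize(a["pixels"][130:255,225:345],(480,500),interpolation=2);B=cv2.resize(b["pixels"][170:285,205:325],(480,500),interpolation=2)
cv2.imwrite("pics/p1.png",np.hstack([A,B])[:,:800] if 0 else cv2.resize(np.hstack([A,B]),(800,417)))
E
```

```text
t: 2.6
eef_pos: [0.5039, -0.1591, 0.0434]
eef_rot: [3.141, -0.001, 2.869]
contact_force: [-0.6, -0.0, -0.4]
finger_gap: -0.003
t 2.6 jig mm [-126.8    3.    43.4] rot [-0.     0.001  0.   ] F jig [-0.5 -0.2 -0.4] gap -0.0
```

View pics/p1.png

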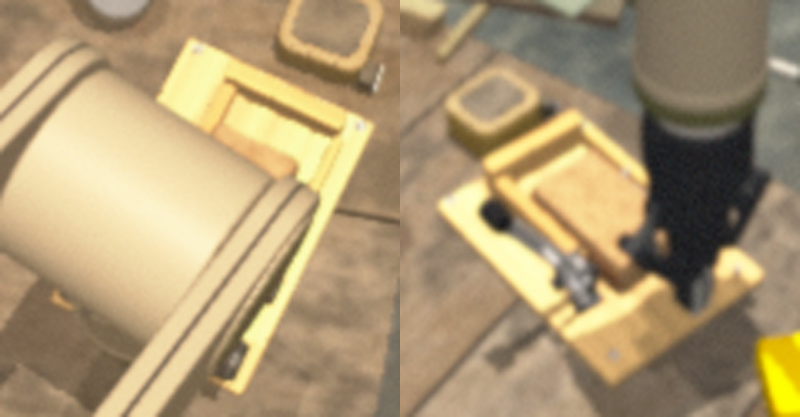

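Picture: the shut fingers stand on the plate axis behind the block's rear end (side part, about (692,300)), clear of gate and walls. Now push.

```bash
python3 -m handwheel '[{"tx":-0.8,"ty":-0.1,"tz":0,"wx":0,"wy":0,"wz":0,"gripper":0},{"tx":-1.6,"ty":-0.2,"tz":0,"wx":0,"wy":0,"wz":0,"gripper":0},{"tx":-2.0,"ty":-0.2,"tz":0,"wx":0,"wy":0,"wz":0,"gripper":0},{"tx":-2.3,"ty":-0.2,"tz":0,"wx":0,"wy":0,"wz":0,"gripper":0},{"tx":-2.6,"ty":-0.2,"tz":0,"wx":0,"wy":0,"wz":0,"gripper":0},{"tx":-2.9,"ty":-0.2,"tz":0,"wx":0,"wy":0,"wz":0,"gripper":0},{"tx":-3.2,"ty":-0.2,"tz":0,"wx":0,"wy":0,"wz":0,"gripper":0},{"tx":-3.4,"ty":-0.2,"tz":0,"wx":0,"wy":0,"wz":0,"gripper":0},{"tx":-3.6,"ty":-0.2,"tz":0,"wx":0,"wy":0,"wz":0,"gripper":0},{"tx":-3.8,"ty":-0.2,"tz":0,"wx":0,"wy":0,"wz":0,"gripper":0}]'; python3 -c "
from h import *
from bench import get_obs
o=get_obs();state(o)"
```

```text
t: 3.95
eef_pos: [0.5393, -0.1712, 0.0441]
eef_rot: [3.142, -0.003, 2.869]
contact_force: [-6.4, 1.7, 6.2]
finger_gap: 0.001
t 3.95 jig mm [-89.4   0.9  44.1] rot [-0.     0.003  0.   ] F jig [-6.7 -0.1  6.2] gap 0.0
```

```bash
python3 -m handwheel '[{"tx":0.1,"ty":0,"tz":0,"wx":0,"wy":0,"wz":0,"gripper":0},{"tx":0.2,"ty":0,"tz":0,"wx":0,"wy":0,"wz":0,"gripper":0},{"tx":0.4,"ty":0,"tz":0,"wx":0,"wy":0,"wz":0,"gripper":0},{"tx":0.5,"ty":0,"tz":0,"wx":0,"wy":0,"wz":0,"gripper":0},{"tx":0.6,"ty":0,"tz":0,"wx":0,"wy":0,"wz":0,"gripper":0},{"tx":0.8,"ty":0,"tz":0,"wx":0,"wy":0,"wz":0,"gripper":0},{"tx":0.8,"ty":0,"tz":0,"wx":0,"wy":0,"wz":0,"gripper":0},{"tx":0.8,"ty":0,"tz":0,"wx":0,"wy":0,"wz":0,"gripper":0},{"tx":0.8,"ty":0,"tz":0,"wx":0,"wy":0,"wz":0,"gripper":0},{"tx":0.8,"ty":0,"tz":0,"wx":0,"wy":0,"wz":0,"gripper":0}]'; python3 -c "
from h import *
from bench import get_obs
o=get_obs();state(o)"
```

```text
t: 5.2
eef_pos: [0.5328, -0.1694, 0.0443]
eef_rot: [3.142, 0.0, 2.869]
contact_force: [0.7, 0.2, -0.7]
finger_gap: 0.002
t 5.2 jig mm [-96.2   0.9  44.3] rot [-0. -0.  0.] F jig [ 0.7  0.4 -0.7] gap 0.0
```

```bash
python3 -m handwheel '[{"tx":-0.3,"ty":0,"tz":0,"wx":0,"wy":0,"wz":0,"gripper":0},{"tx":-0.6,"ty":0,"tz":0,"wx":0,"wy":0,"wz":0,"gripper":0},{"tx":-0.8,"ty":0,"tz":-0.03,"wx":0,"wy":0,"wz":0,"gripper":0},{"tx":-1.0,"ty":0,"tz":-0.06,"wx":0,"wy":0,"wz":0,"gripper":0},{"tx":-1.2,"ty":0,"tz":-0.08,"wx":0,"wy":0,"wz":0,"gripper":0},{"tx":-1.4,"ty":0,"tz":-0.08,"wx":0,"wy":0,"wz":0,"gripper":0},{"tx":-1.6,"ty":0,"tz":-0.08,"wx":0,"wy":0,"wz":0,"gripper":0},{"tx":-1.8,"ty":0,"tz":-0.08,"wx":0,"wy":0,"wz":0,"gripper":0},{"tx":-2.0,"ty":0,"tz":-0.08,"wx":0,"wy":0,"wz":0,"gripper":0},{"tx":-2.2,"ty":0,"tz":-0.08,"wx":0,"wy":0,"wz":0,"gripper":0}]'; python3 -c "
from h import *
from bench import get_obs
o=get_obs();state(o)"
```

```text
t: 6.45
eef_pos: [0.5541, -0.1753, 0.0451]
eef_rot: [-3.142, 0.0, 2.869]
contact_force: [-3.4, 1.3, -0.2]
finger_gap: -0.004
t 6.45 jig mm [-74.1   0.9  45.1] rot [ 0. -0.  0.] F jig [-3.7  0.3 -0.2] gap -0.0
```

```bash
python3 -m handwheel '[{"tx":-0.1,"ty":0,"tz":0,"wx":0,"wy":0,"wz":0,"gripper":0},{"tx":-0.2,"ty":0,"tz":0,"wx":0,"wy":0,"wz":0,"gripper":0},{"tx":-0.3,"ty":0,"tz":0,"wx":0,"wy":0,"wz":0,"gripper":0},{"tx":-0.4,"ty":0,"tz":0,"wx":0,"wy":0,"wz":0,"gripper":0},{"tx":-0.5,"ty":0,"tz":0,"wx":0,"wy":0,"wz":0,"gripper":0},{"tx":-0.6,"ty":0,"tz":0,"wx":0,"wy":0,"wz":0,"gripper":0},{"tx":-0.65,"ty":0,"tz":0,"wx":0,"wy":0,"wz":0,"gripper":0},{"tx":-0.7,"ty":0,"tz":0,"wx":0,"wy":0,"wz":0,"gripper":0},{"tx":-0.75,"ty":0,"tz":0,"wx":0,"wy":0,"wz":0,"gripper":0},{"tx":-0.8,"ty":0,"tz":0,"wx":0,"wy":0,"wz":0,"gripper":0}]'; python3 -c "
from h import *
from bench import get_obs
o=get_obs();state(o)"
```

```text
t: 7.7
eef_pos: [0.5616, -0.1774, 0.0451]
eef_rot: [-3.142, 0.0, 2.869]
contact_force: [-2.7, 0.8, -0.4]
finger_gap: -0.0
t 7.7 jig mm [-66.2   0.9  45.1] rot [ 0. -0.  0.] F jig [-2.9  0.  -0.4] gap -0.0
```

Now 3 mm at 0.3 mm per row.

```bash
python3 -m handwheel '[{"tx":-0.03,"ty":0,"tz":0,"wx":0,"wy":0,"wz":0,"gripper":0},{"tx":-0.06,"ty":0,"tz":0,"wx":0,"wy":0,"wz":0,"gripper":0},{"tx":-0.09,"ty":0,"tz":0,"wx":0,"wy":0,"wz":0,"gripper":0},{"tx":-0.12,"ty":0,"tz":0,"wx":0,"wy":0,"wz":0,"gripper":0},{"tx":-0.15,"ty":0,"tz":0,"wx":0,"wy":0,"wz":0,"gripper":0},{"tx":-0.18,"ty":0,"tz":0,"wx":0,"wy":0,"wz":0,"gripper":0},{"tx":-0.2,"ty":0,"tz":0,"wx":0,"wy":0,"wz":0,"gripper":0},{"tx":-0.2,"ty":0,"tz":0,"wx":0,"wy":0,"wz":0,"gripper":0},{"tx":-0.2,"ty":0,"tz":0,"wx":0,"wy":0,"wz":0,"gripper":0},{"tx":-0.2,"ty":0,"tz":0,"wx":0,"wy":0,"wz":0,"gripper":0}]'; python3 -c "
from h import *
from bench import get_obs
o=get_obs();state(o)"
```

```text
t: 8.95
eef_pos: [0.5636, -0.1779, 0.0451]
eef_rot: [-3.142, 0.0, 2.869]
contact_force: [-2.7, -0.3, -1.1]
finger_gap: -0.0
t 8.95 jig mm [-64.2   0.9  45.1] rot [ 0. -0.  0.] F jig [-2.5 -1.1 -1.1] gap -0.0
```

```bash
python3 -m handwheel '[{"tx":-0.02,"ty":0,"tz":0,"wx":0,"wy":0,"wz":0,"gripper":0},{"tx":-0.04,"ty":0,"tz":0,"wx":0,"wy":0,"wz":0,"gripper":0},{"tx":-0.06,"ty":0,"tz":0,"wx":0,"wy":0,"wz":0,"gripper":0},{"tx":-0.08,"ty":0,"tz":0,"wx":0,"wy":0,"wz":0,"gripper":0},{"tx":-0.1,"ty":0,"tz":0,"wx":0,"wy":0,"wz":0,"gripper":0},{"tx":-0.1,"ty":0,"tz":0,"wx":0,"wy":0,"wz":0,"gripper":0},{"tx":-0.1,"ty":0,"tz":0,"wx":0,"wy":0,"wz":0,"gripper":0},{"tx":-0.1,"ty":0,"tz":0,"wx":0,"wy":0,"wz":0,"gripper":0},{"tx":-0.1,"ty":0,"tz":0,"wx":0,"wy":0,"wz":0,"gripper":0},{"tx":-0.1,"ty":0,"tz":0,"wx":0,"wy":0,"wz":0,"gripper":0}]'; python3 -c "
from h import *
from bench import get_obs
o=get_obs();state(o)"
```

```text
t: 10.2
eef_pos: [0.5645, -0.1782, 0.0451]
eef_rot: [-3.142, 0.0, 2.869]
contact_force: [-2.7, -0.2, -1.4]
finger_gap: -0.0
t 10.2 jig mm [-63.2   0.9  45.1] rot [ 0. -0.  0.] F jig [-2.5 -0.9 -1.4] gap -0.0
```

```bash
python3 -m handwheel '[{"tx":-0.02,"ty":0,"tz":0,"wx":0,"wy":0,"wz":0,"gripper":0},{"tx":-0.04,"ty":0,"tz":0,"wx":0,"wy":0,"wz":0,"gripper":0},{"tx":-0.06,"ty":0,"tz":0,"wx":0,"wy":0,"wz":0,"gripper":0},{"tx":-0.08,"ty":0,"tz":0,"wx":0,"wy":0,"wz":0,"gripper":0},{"tx":-0.1,"ty":0,"tz":0,"wx":0,"wy":0,"wz":0,"gripper":0},{"tx":-0.1,"ty":0,"tz":0,"wx":0,"wy":0,"wz":0,"gripper":0},{"tx":-0.1,"ty":0,"tz":0,"wx":0,"wy":0,"wz":0,"gripper":0},{"tx":-0.1,"ty":0,"tz":0,"wx":0,"wy":0,"wz":0,"gripper":0},{"tx":-0.1,"ty":0,"tz":0,"wx":0,"wy":0,"wz":0,"gripper":0},{"tx":-0.1,"ty":0,"tz":0,"wx":0,"wy":0,"wz":0,"gripper":0}]'
```

```text
t: 11.45
eef_pos: [0.5655, -0.1785, 0.0451]
eef_rot: [-3.142, -0.0, 2.869]
contact_force: [-3.2, 0.3, -1.0]
finger_gap: -0.001
```

```bash
python3 -m handwheel '[{"tx":-0.02,"ty":0,"tz":0,"wx":0,"wy":0,"wz":0,"gripper":0},{"tx":-0.04,"ty":0,"tz":0,"wx":0,"wy":0,"wz":0,"gripper":0},{"tx":-0.06,"ty":0,"tz":0,"wx":0,"wy":0,"wz":0,"gripper":0},{"tx":-0.08,"ty":0,"tz":0,"wx":0,"wy":0,"wz":0,"gripper":0},{"tx":-0.1,"ty":0,"tz":0,"wx":0,"wy":0,"wz":0,"gripper":0},{"tx":-0.1,"ty":0,"tz":0,"wx":0,"wy":0,"wz":0,"gripper":0},{"tx":-0.1,"ty":0,"tz":0,"wx":0,"wy":0,"wz":0,"gripper":0},{"tx":-0.1,"ty":0,"tz":0,"wx":0,"wy":0,"wz":0,"gripper":0},{"tx":-0.1,"ty":0,"tz":0,"wx":0,"wy":0,"wz":0,"gripper":0},{"tx":-0.1,"ty":0,"tz":0,"wx":0,"wy":0,"wz":0,"gripper":0}]'
```

```text
t: 12.7
eef_pos: [0.5665, -0.1788, 0.0451]
eef_rot: [3.142, 0.0, 2.869]
contact_force: [-3.4, -0.5, -0.6]
finger_gap: -0.001
```

```bash
python3 -m handwheel '[{"tx":-0.01,"ty":0,"tz":0,"wx":0,"wy":0,"wz":0,"gripper":0},{"tx":-0.02,"ty":0,"tz":0,"wx":0,"wy":0,"wz":0,"gripper":0},{"tx":-0.03,"ty":0,"tz":0,"wx":0,"wy":0,"wz":0,"gripper":0},{"tx":-0.04,"ty":0,"tz":0,"wx":0,"wy":0,"wz":0,"gripper":0},{"tx":-0.05,"ty":0,"tz":0,"wx":0,"wy":0,"wz":0,"gripper":0},{"tx":-0.06,"ty":0,"tz":0,"wx":0,"wy":0,"wz":0,"gripper":0},{"tx":-0.07,"ty":0,"tz":0,"wx":0,"wy":0,"wz":0,"gripper":0},{"tx":-0.08,"ty":0,"tz":0,"wx":0,"wy":0,"wz":0,"gripper":0},{"tx":-0.09,"ty":0,"tz":0,"wx":0,"wy":0,"wz":0,"gripper":0},{"tx":-0.1,"ty":0,"tz":0,"wx":0,"wy":0,"wz":0,"gripper":0}]'
```

```text
t: 13.95
eef_pos: [0.5674, -0.179, 0.0451]
eef_rot: [-3.142, 0.0, 2.869]
contact_force: [-4.0, 0.3, -0.2]
finger_gap: 0.001
```

```bash
python3 -m handwheel '[{"tx":-0.01,"ty":0,"tz":0,"wx":0,"wy":0,"wz":0,"gripper":0},{"tx":-0.02,"ty":0,"tz":0,"wx":0,"wy":0,"wz":0,"gripper":0},{"tx":-0.03,"ty":0,"tz":0,"wx":0,"wy":0,"wz":0,"gripper":0},{"tx":-0.04,"ty":0,"tz":0,"wx":0,"wy":0,"wz":0,"gripper":0},{"tx":-0.05,"ty":0,"tz":0,"wx":0,"wy":0,"wz":0,"gripper":0},{"tx":-0.06,"ty":0,"tz":0,"wx":0,"wy":0,"wz":0,"gripper":0},{"tx":-0.07,"ty":0,"tz":0,"wx":0,"wy":0,"wz":0,"gripper":0},{"tx":-0.08,"ty":0,"tz":0,"wx":0,"wy":0,"wz":0,"gripper":0},{"tx":-0.09,"ty":0,"tz":0,"wx":0,"wy":0,"wz":0,"gripper":0},{"tx":-0.1,"ty":0,"tz":0,"wx":0,"wy":0,"wz":0,"gripper":0}]'
```

```text
t: 15.2
eef_pos: [0.5684, -0.1793, 0.0451]
eef_rot: [3.142, 0.0, 2.869]
contact_force: [-3.2, 0.4, -0.9]
finger_gap: 0.002
```

```bash
python3 - <<'E'
from h import *
from bench import read_camera
a=read_camera("top");b=read_camera("side")
for n,c in(("top",a),("side",b)):
    q=[proj(c,P+RJ.apply([x/1e3,0,z/1e3]))[0].round(1).tolist() for x,z in((60,36),(60,10),(53,39),(60,39))];print(n,q)
A=cv2.resize(a["pixels"][135:195,270:340],(400,343),interpolation=2);B=cv2.resize(b["pixels"][190:250,225:295],(400,343),interpolation=2)
cv2.imwrite("pics/p2.png",np.hstack([A,B]))
E
```

```text
top [[308.6, 160.9], [308.0, 164.3], [307.4, 163.0], [308.7, 160.5]]
side [[246.6, 209.1], [247.2, 216.4], [248.2, 209.6], [246.6, 208.3]]
```

View pics/p2.png

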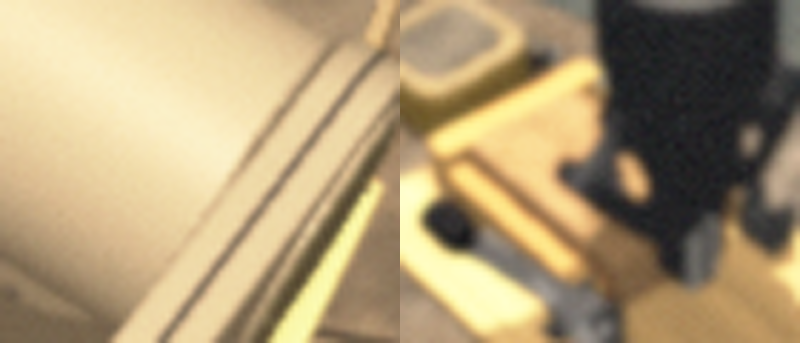

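Side part: the block's front edge has reached, or nearly reached, the stop rail (line from (450,150) to (590,75)). Keep creeping until force rises.

```bash
python3 -m handwheel '[{"tx":-0.01,"ty":0,"tz":0,"wx":0,"wy":0,"wz":0,"gripper":0},{"tx":-0.02,"ty":0,"tz":0,"wx":0,"wy":0,"wz":0,"gripper":0},{"tx":-0.03,"ty":0,"tz":0,"wx":0,"wy":0,"wz":0,"gripper":0},{"tx":-0.04,"ty":0,"tz":0,"wx":0,"wy":0,"wz":0,"gripper":0},{"tx":-0.05,"ty":0,"tz":0,"wx":0,"wy":0,"wz":0,"gripper":0},{"tx":-0.06,"ty":0,"tz":0,"wx":0,"wy":0,"wz":0,"gripper":0},{"tx":-0.07,"ty":0,"tz":0,"wx":0,"wy":0,"wz":0,"gripper":0},{"tx":-0.08,"ty":0,"tz":0,"wx":0,"wy":0,"wz":0,"gripper":0},{"tx":-0.09,"ty":0,"tz":0,"wx":0,"wy":0,"wz":0,"gripper":0},{"tx":-0.1,"ty":0,"tz":0,"wx":0,"wy":0,"wz":0,"gripper":0}]'
```

```text
t: 16.55
eef_pos: [0.5685, -0.1793, 0.0448]
eef_rot: [3.142, -0.002, 2.869]
contact_force: [-7.8, 1.8, 1.7]
finger_gap: -0.001
```

```bash
python3 -m handwheel '[{"tx":-0.01,"ty":0,"tz":0,"wx":0,"wy":0,"wz":0,"gripper":0},{"tx":-0.02,"ty":0,"tz":-0.01,"wx":0,"wy":0,"wz":0,"gripper":0},{"tx":-0.03,"ty":0,"tz":-0.02,"wx":0,"wy":0,"wz":0,"gripper":0},{"tx":-0.04,"ty":0,"tz":-0.03,"wx":0,"wy":0,"wz":0,"gripper":0},{"tx":-0.05,"ty":0,"tz":-0.03,"wx":0,"wy":0,"wz":0,"gripper":0},{"tx":-0.06,"ty":0,"tz":-0.03,"wx":0,"wy":0,"wz":0,"gripper":0},{"tx":-0.06,"ty":0,"tz":-0.03,"wx":0,"wy":0,"wz":0,"gripper":0},{"tx":-0.06,"ty":0,"tz":-0.03,"wx":0,"wy":0,"wz":0,"gripper":0},{"tx":-0.06,"ty":0,"tz":-0.03,"wx":0,"wy":0,"wz":0,"gripper":0},{"tx":-0.06,"ty":0,"tz":-0.03,"wx":0,"wy":0,"wz":0,"gripper":0}]'; python3 -c "
from h import *
from bench import get_obs
o=get_obs();state(o)"
```

```text
t: 17.8
eef_pos: [0.5686, -0.1794, 0.0447]
eef_rot: [3.142, -0.003, 2.869]
contact_force: [-9.3, 1.1, 0.7]
finger_gap: -0.005
t 17.8 jig mm [-59.    0.9  44.7] rot [-0.     0.003  0.   ] F jig [-9.2 -1.4  0.7] gap -0.0
```

Home is confirmed: 1.6 mm more command gave 0.2 mm motion and 9 N. Back off and rise.

```bash
python3 -m handwheel '[{"tx":0.3,"ty":0,"tz":0,"wx":0,"wy":0,"wz":0,"gripper":0},{"tx":1.5,"ty":0,"tz":0,"wx":0,"wy":0,"wz":0,"gripper":0},{"tx":4,"ty":0,"tz":0,"wx":0,"wy":0,"wz":0,"gripper":0},{"tx":6,"ty":0,"tz":-2,"wx":0,"wy":0,"wz":0,"gripper":0},{"tx":7,"ty":0,"tz":-7,"wx":0,"wy":0,"wz":0,"gripper":0},{"tx":7,"ty":0,"tz":-13,"wx":0,"wy":0,"wz":0,"gripper":0},{"tx":7,"ty":0,"tz":-18,"wx":0,"wy":0,"wz":0,"gripper":0},{"tx":7,"ty":6,"tz":-20,"wx":0,"wy":0,"wz":0,"gripper":0},{"tx":7,"ty":12,"tz":-20,"wx":0,"wy":0,"wz":0,"gripper":0},{"tx":7,"ty":17,"tz":-20,"wx":0,"wy":0,"wz":0,"gripper":0}]'; python3 - <<'E'
from h import *
from bench import get_obs,read_camera
o=get_obs();state(o)
c=read_camera("side");u=proj(c,o["eef_pos"])[0];print(u)
R=Ro.from_euler("xyz",o["eef_rot"])
a=np.array([u[0]-50,u[1]-70]).astype(int).clip(0);print(a)
for n,v in(("tip",[0,0,25]),("y+57",[0,57,0]),("y-57",[0,-57,0]),("body y+42",[0,42,-48]),("x+40",[40,0,-48])): print(n,(proj(c,o["eef_pos"]+R.apply(v)/1e3)[0]-a)*5)
cv2.imwrite("pics/p3.png",cv2.resize(c["pixels"][a[1]:a[1]+115,a[0]:a[0]+130],None,fx=5,fy=5,interpolation=2))
t=read_camera("top");np.savez("top1.npz",**t);np.savez("side1.npz",**c)
E
```

```text
t: 19.05
eef_pos: [0.5488, 0.0048, 0.2466]
eef_rot: [3.141, 0.003, 2.869]
contact_force: [-0.2, -0.8, -0.8]
finger_gap: 0.0
t 19.05 jig mm [-127.6  172.9  246.6] rot [-0.001 -0.003  0.   ] F jig [-0.  -0.8 -0.8] gap 0.0
[226.05108716 212.45410401]
[176 142]
tip [256.20365005 402.77086393]
y+57 [116.08565093 421.7756856 ]
y-57 [374.76236571 287.89090887]
body y+42 [135.13928214 298.43749027]
x+40 [305.56734608 304.46749398]
```

View pics/p3.png

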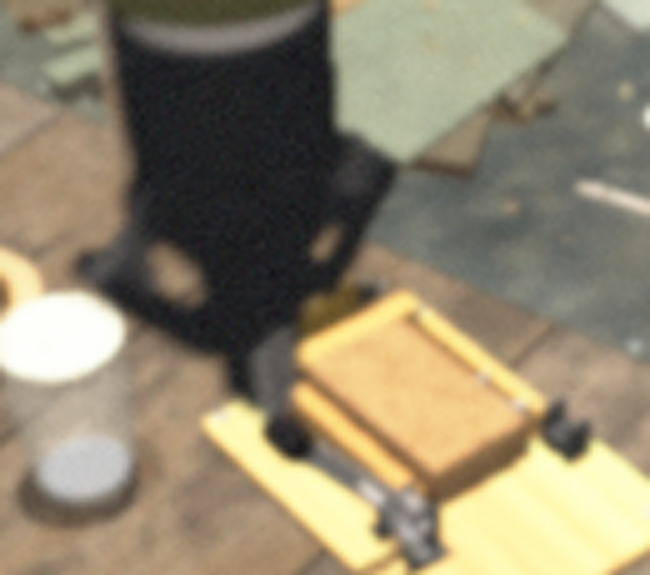

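Picture: the block is flush with the stop rail. The gripper's linkage elbows spread about ±60 mm some 100 mm above the tips, while the finger near the tip is slim. Compute the gate approach.

```bash
cat >> h.py <<'E'
def gate(a,d,r=123,x=-57.5): return goal(x,55+r*np.sin(a)+d*np.cos(a),30+r*np.cos(a)-d*np.sin(a),a)
E
python3 - <<'E'
from h import *
from bench import get_obs
o=get_obs();print(np.round(rel(o,gate(.61,55,183)),3))
E
```

```text
[-7.078e+00  2.901e+00  9.759e+00  6.120e-01  3.000e-03  4.000e-03]
```

```bash
python3 -m handwheel '[{"tx":-2,"ty":1,"tz":0,"wx":0.15,"wy":0,"wz":0,"gripper":0},{"tx":-4,"ty":3,"tz":0,"wx":0.3,"wy":0,"wz":0,"gripper":0},{"tx":-7,"ty":3,"tz":0,"wx":0.45,"wy":0,"wz":0,"gripper":0},{"tx":-7.1,"ty":3,"tz":2,"wx":0.61,"wy":0,"wz":0,"gripper":0},{"tx":-7.1,"ty":3,"tz":4,"wx":0.61,"wy":0,"wz":0,"gripper":0},{"tx":-7.1,"ty":3,"tz":6,"wx":0.61,"wy":0,"wz":0,"gripper":0},{"tx":-7.1,"ty":3,"tz":8,"wx":0.61,"wy":0,"wz":0,"gripper":0},{"tx":-7.1,"ty":3,"tz":9.8,"wx":0.61,"wy":0,"wz":0,"gripper":0},{"tx":-7.1,"ty":3,"tz":9.8,"wx":0.61,"wy":0,"wz":0,"gripper":0},{"tx":-7.1,"ty":3,"tz":9.8,"wx":0.61,"wy":0,"wz":0,"gripper":0}]'; python3 - <<'E'
from h import *
from bench import get_obs
o=get_obs();state(o);print(o["joint_positions"].round(2));print(np.round(rel(o,gate(.61,55,123)),3),np.round(rel(o,gate(.61,28,123)),3))
E
```

```text
t: 20.4
eef_pos: [0.6251, 0.0124, 0.1483]
eef_rot: [-2.532, 0.001, 2.868]
contact_force: [0.4, 0.5, 0.3]
finger_gap: -0.001
t 20.4 jig mm [-56.2 200.8 148.3] rot [ 0.609 -0.001  0.001] F jig [0.2 0.6 0.3] gap -0.0
[ 0.21  0.53  1.31 -0.53  1.61 -1.02]
[ 1.350e-01  3.200e-01  5.746e+00  1.000e-03  1.000e-03 -1.000e-03] [ 1.320e-01 -2.380e+00  5.744e+00  1.000e-03  1.000e-03 -1.000e-03]
```

```bash
python3 -m handwheel '[{"tx":0.1,"ty":0.3,"tz":1.5,"wx":0,"wy":0,"wz":0,"gripper":0},{"tx":0.1,"ty":0.3,"tz":3,"wx":0,"wy":0,"wz":0,"gripper":0},{"tx":0.1,"ty":0.3,"tz":4.5,"wx":0,"wy":0,"wz":0,"gripper":0},{"tx":0.1,"ty":0.3,"tz":5.7,"wx":0,"wy":0,"wz":0,"gripper":0},{"tx":0.1,"ty":0.3,"tz":5.7,"wx":0,"wy":0,"wz":0,"gripper":0},{"tx":0.1,"ty":-0.3,"tz":5.7,"wx":0,"wy":0,"wz":0,"gripper":0},{"tx":0.1,"ty":-0.9,"tz":5.7,"wx":0,"wy":0,"wz":0,"gripper":0},{"tx":0.1,"ty":-1.4,"tz":5.7,"wx":0,"wy":0,"wz":0,"gripper":0},{"tx":0.1,"ty":-1.8,"tz":5.7,"wx":0,"wy":0,"wz":0,"gripper":0},{"tx":0.1,"ty":-2,"tz":5.7,"wx":0,"wy":0,"wz":0,"gripper":0}]'; python3 - <<'E'
from h import *
from bench import get_obs,read_camera
o=get_obs();state(o);print(np.round(rel(o,gate(.61,23.5,123)),3))
c=read_camera("side");t=read_camera("top")
A=cv2.resize(c["pixels"][170:260,190:290],(440,396),interpolation=2);B=cv2.resize(t["pixels"][140:220,200:280],(360,360),interpolation=2)
B=cv2.copyMakeBorder(B,0,36,0,0,0);cv2.imwrite("pics/p4.png",np.hstack([A,B]))
E
```

```text
t: 21.65
eef_pos: [0.6106, -0.0345, 0.1125]
eef_rot: [-2.532, 0.0, 2.869]
contact_force: [0.2, -1.1, 0.2]
finger_gap: 0.004
t 21.65 jig mm [-57.5 151.7 112.5] rot [ 0.61  -0.     0.001] F jig [ 0.5 -1.   0.2] gap 0.0
[-0.004 -0.848 -0.     0.     0.    -0.001]
```

View pics/p4.png

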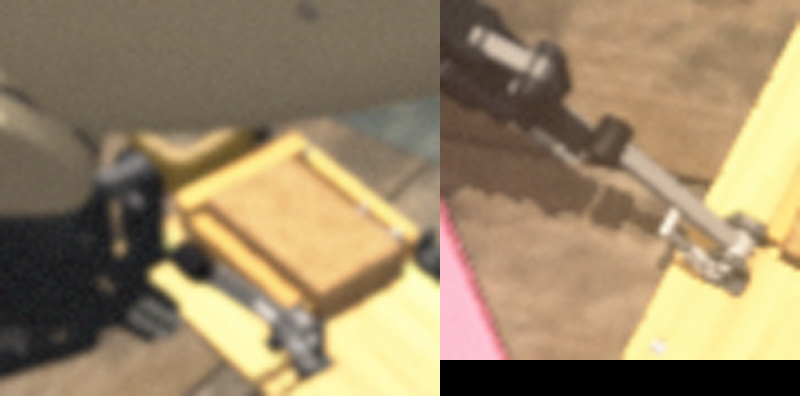

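The fingers (top part, ~(580,130)) lie directly behind the roller (610,140), lined up with the bar. Close in until contact.

```bash
python3 -m handwheel '[{"tx":0,"ty":-0.2,"tz":0,"wx":0,"wy":0,"wz":0,"gripper":0},{"tx":0,"ty":-0.4,"tz":0,"wx":0,"wy":0,"wz":0,"gripper":0},{"tx":0,"ty":-0.5,"tz":0,"wx":0,"wy":0,"wz":0,"gripper":0},{"tx":0,"ty":-0.6,"tz":0,"wx":0,"wy":0,"wz":0,"gripper":0},{"tx":0,"ty":-0.65,"tz":0,"wx":0,"wy":0,"wz":0,"gripper":0},{"tx":0,"ty":-0.7,"tz":0,"wx":0,"wy":0,"wz":0,"gripper":0},{"tx":0,"ty":-0.75,"tz":0,"wx":0,"wy":0,"wz":0,"gripper":0},{"tx":0,"ty":-0.8,"tz":0,"wx":0,"wy":0,"wz":0,"gripper":0},{"tx":0,"ty":-0.85,"tz":0,"wx":0,"wy":0,"wz":0,"gripper":0},{"tx":0,"ty":-0.9,"tz":0,"wx":0,"wy":0,"wz":0,"gripper":0}]'
```

```text
t: 23.0
eef_pos: [0.6086, -0.0415, 0.1173]
eef_rot: [-2.532, 0.0, 2.869]
contact_force: [-0.1, 1.0, -0.9]
finger_gap: 0.002
```

```bash
python3 -m handwheel '[{"tx":0,"ty":-0.05,"tz":0,"wx":0,"wy":0,"wz":0,"gripper":0},{"tx":0,"ty":-0.1,"tz":0,"wx":0,"wy":0,"wz":0,"gripper":0},{"tx":0,"ty":-0.15,"tz":0,"wx":0,"wy":0,"wz":0,"gripper":0},{"tx":0,"ty":-0.2,"tz":0,"wx":0,"wy":0,"wz":0,"gripper":0},{"tx":0,"ty":-0.25,"tz":0,"wx":0,"wy":0,"wz":0,"gripper":0},{"tx":0,"ty":-0.3,"tz":0,"wx":0,"wy":0,"wz":0,"gripper":0},{"tx":0,"ty":-0.35,"tz":0,"wx":0,"wy":0,"wz":0,"gripper":0},{"tx":0,"ty":-0.4,"tz":0,"wx":0,"wy":0,"wz":0,"gripper":0},{"tx":0,"ty":-0.4,"tz":0,"wx":0,"wy":0,"wz":0,"gripper":0},{"tx":0,"ty":-0.4,"tz":0,"wx":0,"wy":0,"wz":0,"gripper":0}]'; python3 - <<'E'
from h import *
from bench import get_obs
o=get_obs();state(o);print(np.round(rel(o,gate(.61,23.5,123)),3))
R=Ro.from_euler("xyz",o["eef_rot"]);print("F tool",R.inv().apply(o["contact_force"]).round(1))
E
```

```text
t: 24.25
eef_pos: [0.6079, -0.0436, 0.1191]
eef_rot: [-2.533, 0.0, 2.87]
contact_force: [2.7, 6.0, -3.9]
finger_gap: 0.001
t 24.25 jig mm [-57.7 142.2 119.1] rot [ 0.608 -0.    -0.001] F jig [ 1.   6.5 -3.9] gap 0.0
[-0.017  0.303 -0.002  0.002  0.     0.001]
F tool [-1.   7.5 -0.5]
```

```bash
python3 - <<'E'
from h import *
def r(a0,A,d=20):
    g0=gate(a0,d)
    for a in A:
        g=gate(a,d);R0=g0[1];print(a,np.r_[R0.inv().apply(g[0]-g0[0])*100,(R0.inv()*g[1]).as_rotvec()].round(3)[[1,2,3]])
r(.61,[.60,.58,.55,.52,.49,.46,.43,.40,.37,.34])
E
```

```text
0.6 [-0.123 -0.019 -0.01 ]
0.58 [-0.37  -0.054 -0.03 ]
0.55 [-0.741 -0.098 -0.06 ]
0.52 [-1.114 -0.13  -0.09 ]
0.49 [-1.487 -0.151 -0.12 ]
0.46 [-1.861 -0.161 -0.15 ]
0.43 [-2.234 -0.159 -0.18 ]
0.4 [-2.608 -0.147 -0.21 ]
0.37 [-2.981 -0.123 -0.24 ]
0.34 [-3.353 -0.088 -0.27 ]
```

```bash
python3 -m handwheel '[{"tx":0,"ty":-0.12,"tz":-0.02,"wx":-0.01,"wy":0,"wz":0,"gripper":0},{"tx":0,"ty":-0.37,"tz":-0.05,"wx":-0.03,"wy":0,"wz":0,"gripper":0},{"tx":0,"ty":-0.74,"tz":-0.1,"wx":-0.06,"wy":0,"wz":0,"gripper":0},{"tx":0,"ty":-1.11,"tz":-0.13,"wx":-0.09,"wy":0,"wz":0,"gripper":0},{"tx":0,"ty":-1.49,"tz":-0.15,"wx":-0.12,"wy":0,"wz":0,"gripper":0},{"tx":0,"ty":-1.86,"tz":-0.16,"wx":-0.15,"wy":0,"wz":0,"gripper":0},{"tx":0,"ty":-2.23,"tz":-0.16,"wx":-0.18,"wy":0,"wz":0,"gripper":0},{"tx":0,"ty":-2.61,"tz":-0.15,"wx":-0.21,"wy":0,"wz":0,"gripper":0},{"tx":0,"ty":-2.98,"tz":-0.12,"wx":-0.24,"wy":0,"wz":0,"gripper":0},{"tx":0,"ty":-3.35,"tz":-0.09,"wx":-0.27,"wy":0,"wz":0,"gripper":0}]'; python3 - <<'E'
from h import *
from bench import get_obs
o=get_obs();state(o);print(np.round(rel(o,gate(.34,20,123)),3))
R=Ro.from_euler("xyz",o["eef_rot"]);print("F tool",R.inv().apply(o["contact_force"]).round(1))
E
```

```text
t: 25.5
eef_pos: [0.6005, -0.0699, 0.1393]
eef_rot: [-2.804, 0.0, 2.869]
contact_force: [2.0, 3.5, -3.8]
finger_gap: -0.002
t 25.5 jig mm [-57.7 114.9 139.3] rot [ 0.338 -0.    -0.   ] F jig [ 1.   3.9 -3.8] gap -0.0
[-0.02   0.002  0.002  0.002  0.     0.   ]
F tool [-1.   5.   2.3]
```

```bash
python3 -m handwheel '[{"tx":0,"ty":-0.12,"tz":-0.02,"wx":-0.01,"wy":0,"wz":0,"gripper":0},{"tx":0,"ty":-0.37,"tz":-0.05,"wx":-0.03,"wy":0,"wz":0,"gripper":0},{"tx":0,"ty":-0.74,"tz":-0.1,"wx":-0.06,"wy":0,"wz":0,"gripper":0},{"tx":0,"ty":-1.11,"tz":-0.13,"wx":-0.09,"wy":0,"wz":0,"gripper":0},{"tx":0,"ty":-1.49,"tz":-0.15,"wx":-0.12,"wy":0,"wz":0,"gripper":0},{"tx":0,"ty":-1.86,"tz":-0.16,"wx":-0.15,"wy":0,"wz":0,"gripper":0},{"tx":0,"ty":-2.23,"tz":-0.16,"wx":-0.18,"wy":0,"wz":0,"gripper":0},{"tx":0,"ty":-2.61,"tz":-0.15,"wx":-0.21,"wy":0,"wz":0,"gripper":0},{"tx":0,"ty":-2.98,"tz":-0.12,"wx":-0.24,"wy":0,"wz":0,"gripper":0},{"tx":0,"ty":-3.35,"tz":-0.09,"wx":-0.27,"wy":0,"wz":0,"gripper":0}]'; python3 - <<'E'
from h import *
from bench import get_obs
o=get_obs();state(o);print(np.round(rel(o,gate(.07,20,123)),3))
R=Ro.from_euler("xyz",o["eef_rot"]);print("F tool",R.inv().apply(o["contact_force"]).round(1))
E
```

```text
t: 26.75
eef_pos: [0.5918, -0.1011, 0.1516]
eef_rot: [-3.073, -0.0, 2.869]
contact_force: [1.4, 1.8, -3.0]
finger_gap: -0.002
t 26.75 jig mm [-57.8  82.5 151.6] rot [0.068 0.    0.   ] F jig [ 0.8  2.1 -3. ] gap -0.0
[-0.025  0.105  0.02   0.002 -0.    -0.   ]
F tool [-0.8  2.3  2.9]
```

```bash
python3 -m handwheel '[{"tx":0,"ty":-0.12,"tz":-0.02,"wx":-0.01,"wy":0,"wz":0,"gripper":0},{"tx":0,"ty":-0.37,"tz":-0.05,"wx":-0.03,"wy":0,"wz":0,"gripper":0},{"tx":0,"ty":-0.74,"tz":-0.1,"wx":-0.06,"wy":0,"wz":0,"gripper":0},{"tx":0,"ty":-1.11,"tz":-0.13,"wx":-0.09,"wy":0,"wz":0,"gripper":0},{"tx":0,"ty":-1.49,"tz":-0.15,"wx":-0.12,"wy":0,"wz":0,"gripper":0},{"tx":0,"ty":-1.86,"tz":-0.16,"wx":-0.15,"wy":0,"wz":0,"gripper":0},{"tx":0,"ty":-2.23,"tz":-0.16,"wx":-0.18,"wy":0,"wz":0,"gripper":0},{"tx":0,"ty":-2.61,"tz":-0.15,"wx":-0.21,"wy":0,"wz":0,"gripper":0},{"tx":0,"ty":-2.98,"tz":-0.12,"wx":-0.24,"wy":0,"wz":0,"gripper":0},{"tx":0,"ty":-3.35,"tz":-0.09,"wx":-0.27,"wy":0,"wz":0,"gripper":0}]'; python3 - <<'E'
from h import *
from bench import get_obs
o=get_obs();state(o)
R=Ro.from_euler("xyz",o["eef_rot"]);print("F tool",R.inv().apply(o["contact_force"]).round(1))
E
```

```text
t: 28.0
eef_pos: [0.583, -0.1333, 0.1549]
eef_rot: [2.94, 0.0, 2.869]
contact_force: [0.3, 0.2, -0.9]
finger_gap: 0.003
t 28.0 jig mm [-57.5  49.1 154.9] rot [-0.202 -0.     0.   ] F jig [ 0.2  0.2 -0.9] gap 0.0
F tool [-0.2  0.1  0.9]
```

Contact is lost just past dead centre, so the gate should have gone. Retreat upwards and back to +y, then look.

```bash
python3 -m handwheel '[{"tx":0,"ty":0,"tz":0,"wx":0,"wy":0,"wz":0,"gripper":0},{"tx":0,"ty":0,"tz":0,"wx":0,"wy":0,"wz":0,"gripper":0},{"tx":0,"ty":0.5,"tz":-1,"wx":0,"wy":0,"wz":0,"gripper":0},{"tx":0,"ty":2,"tz":-3,"wx":0,"wy":0,"wz":0,"gripper":0},{"tx":1,"ty":5,"tz":-6,"wx":0,"wy":0,"wz":0,"gripper":0},{"tx":3,"ty":9,"tz":-9,"wx":0,"wy":0,"wz":0,"gripper":0},{"tx":7,"ty":13,"tz":-9,"wx":0,"wy":0,"wz":0,"gripper":0},{"tx":11,"ty":17,"tz":-9,"wx":0,"wy":0,"wz":0,"gripper":0},{"tx":15,"ty":21,"tz":-9,"wx":0,"wy":0,"wz":0,"gripper":0},{"tx":18,"ty":24,"tz":-9,"wx":0,"wy":0,"wz":0,"gripper":0}]'; python3 - <<'E'
from h import *
from bench import get_obs,read_camera
o=get_obs();state(o)
c=read_camera("side");t=read_camera("top")
A=cv2.resize(c["pixels"][180:285,200:325],(476,400),interpolation=2);B=cv2.resize(t["pixels"][130:260,235:340],(323,400),interpolation=2)
cv2.imwrite("pics/p5.png",np.hstack([A,B]))
print("expected shut grip side",(proj(c,P+RJ.apply([-.0575,-.055,.030]))[0]-[200,180])*3.81,"top",(proj(t,P+RJ.apply([-.0575,-.055,.030]))[0]-[235,130])*3.077+[476,0])
E
```

```text
t: 29.25
eef_pos: [0.4672, 0.1275, 0.2935]
eef_rot: [2.94, 0.003, 2.87]
contact_force: [0.3, -0.6, -0.3]
finger_gap: -0.004
t 29.25 jig mm [-239.3  269.2  293.5] rot [-0.202 -0.003 -0.002] F jig [ 0.4 -0.5 -0.3] gap -0.0
expected shut grip side [348.11695969 169.10119753] top [700.09122497 263.5744065 ]
```

View pics/p5.png

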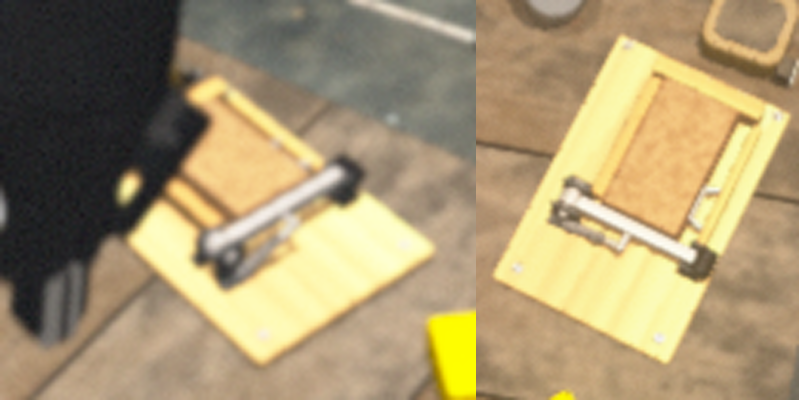

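The gate bar lies across behind the block with its grip at (346,178) side and (697,263) top, within a few pixels of the predicted shut position (348,169) and (700,264). The block is flush with the stop. Handing in.

```bash
python3 -c "
from h import *
from bench import get_obs,manip
state(get_obs());print(manip.sign_off())"
```

```text
t 29.35 jig mm [-239.9  270.4  294.2] rot [-0.203 -0.003 -0.005] F jig [ 0.6 -0.   0.2] gap 0.0
the job is handed in; nothing more can be done
None
```

The block is home against the end stop and the gate is shut behind it. I handed the job in at 29.4 s with the arm well clear of everything.

- **Block:** I pushed the rear face with the shut fingers until it stopped. The last 1.6 mm of commanded travel moved it only 0.2 mm, with 9 N at the end.
- **Gate:** I followed the grip's arc with the finger tilted along the bar. The force was about 7.5 N at the start and fell to zero just past dead centre, where the gate swung on by itself.
- **Last picture:** The block is flush with the stop. The grip is within about 2 camera pixels of the position predicted for shut. Of the loose things, only parts of the tape measure and jar are in it, and nothing touched them.

**Checks that disagreed or fell short:**
- Two-view heights for the plate and block came out 2–14 mm low, so I used the stated heights there; the grip's height matched.
- The home position was about 2 mm further along the jig than my estimate, so I went by the force.
- My first push bore down on the block with about 6 N. I backed off and redid it slightly higher.
- Forces were read only at the end of each call, so I did not see the peaks in between. The highest reading was about 9.4 N.

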